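# Clear a clothes peg jammed across the bottle-cap chute and feed a cap through

### The arm

A 6-joint arm with a two-finger parallel gripper is mounted at the origin on a cart in front of the work surface, level with it; the furniture and walls round the work are solid. World frame = base frame: x ahead of the robot, y to its left, z up, the work surface at z = 0. Lengths are in m, angles in rad, forces in N, time in s.
With the tool pointing down it reaches from about 0.25 to 0.85 m from the base axis. Payload 12.5 kg.
Tool frame: the origin (TCP) lies at the very end of the fingers, on their centre line; the grasp point (between the pads) lies 19 mm behind it; x points along the fingers, y is the direction in which the jaws open and shut, and the axes are right-handed (so a half turn about x gives the same grasp; the last joint's range is limited). The gripper opens to 93 mm and grips with 3 to 60 N. Pads are 15 mm wide; open, the fingers measure 128 mm over their backs; the gripper's body (75 mm by 188 mm) begins 65 mm behind the grasp point.
Start: joints at [1.203, 0.351, 1.652, -0, 1.139, -0.085], TCP at [0.153, 0.528, 0.219] pointing down, gripper open.
Joint ranges: [-2.75, 2.75], [-0.79, 2.1], [0.01, 2.65], [-1.57, 4.71], [0.07, 3.14], [-2.87, 2.87]. Speed limits (rad/s): [2.22, 2.22, 2.79, 3.14, 3.14, 3.14].

### API

Orientations are given as a unit quaternion [w, x, y, z].
In Python, from bench import bot gives the robot as it stands. The module is installed in compiled form; this text tells all that it offers.
- The arm moves only by the tool carry_out, never from a script. Its argument "targets" is one flat list of numbers, 7 for each row, row after row: the shift along the world's x, y, z scaled (see below), then the turn, a rotation vector about the world's x, y, z scaled (see below), then the opening, from -1 (shut) to 1 (fully open). In form: [tx, ty, tz, ax, ay, az, claw, tx, ty, tz, ax, ay, az, claw, ...]. A call has exactly 5 rows; each row is the pose to reach, as a shift and turn from the pose commanded when the call began; what a row does not reach only later rows make up. The controller multiplies each number of a shift by 750 mm and each number of a turn by 45 degrees. A row lasts 1/12 s, in which the tool goes at most 41.7 mm and 7.16 degrees, less where a joint would pass 70% of its speed; a pose out of reach is approached as far as the arm can. A call with a number of a shift or a turn outside -1 to 1 is refused whole. A call with a gripper value outside its range is refused whole. The fingers move at their own pace and stop on an object; "newtons" is the grip in N (left out, the last holds). Time passes only in rows, so rows that repeat a pose let the fingers close, or fill a call up. It gives the time, the measured TCP pose, the force and the opening at its end, in the units of the state.
- bot.observe(): the state, without advancing time (a new reading comes with each control period).
- bot.capture(name): name is "scene" or "top" or "wrist"; returns the picture (420x560x3 uint8, blue, green, red); there is no depth.
- bot.calibration(name): a dict with "fx", "fy", "cx", "cy" (pixels), "R" (3x3) and "t" (3): a world point X has camera coordinates R X + t. Camera axes: x right, y down, z forward; pixel columns grow to the right and rows downward; lengths in m; the calibration is good to about 2 mm. A picture is of the moment at which its call begins: read the wrist's pose just before it. calibration takes no time and is no camera call; for the wrist camera it gives the pose at the moment of the call.
- bot.finish_job(): hands the job in, once; it reports no verdict.
The state is a dict: "t": time; "qpos": joint angles; "qvel": joint speeds; "joint_torque": joint torques, N m; "position": TCP position; "tool_rot": TCP orientation; "wrist_force": force on the tool from outside, world axes, zero at the start; "wrist_torque": the same for the moment, N m; "opening": opening from 0.0 (shut) to 1.0 (fully open).
Only numpy, scipy, OpenCV 4.12 (cv2) and the standard library are available. Lean on these libraries where they do the work, as an engineer would, in place of code of your own. Each camera call takes 0.05 s, during which the arm holds its last target.

### The job

A blue clothes peg has slid down the bottle-cap chute and jammed crosswise under the clear guard. Reach through the slot of the guard below the peg, push it back up onto the level loading tray, then lift it out and lay it in the green dish with the wooden peg. Then stand the white nozzle cap upright on the loading tray and nudge it over the edge so that it slides down and comes to rest standing on the chute floor against the stop at the bottom; do not knock the cap over, and leave the jars and the brush where they are.

Things in the scene. Friction and masses are not known exactly. Their poses are not given: they have to be found in the camera images.
- chute: Feed chute for bottle caps, 330 mm long, 96 wide, fixed on the bench. Origin on the bench below the crest (where tray meets slope); x points level up-chute (to the loading tray), y across, z up. In this frame, in mm, from the crest (x 0) the floor falls 22 degrees towards -x to x -190: z = 99 + 0.404 x. The floor is slippery (friction 0.15): parts slide down the slope but stay on the level tray
- crest (a point): Middle of the crest line, on the floor (chute frame x 0, y 0, z 99 mm); axes as the chute's. From here the level loading tray runs 120 mm towards +x, open above, 80 wide inside, side walls 20 high, a 6 mm lip at its far end
- throat (a point): Point on the slope's floor midway between the two upright brass guide pins (13 mm diameter, centres 33.5 either side), 88 mm down the slope from the crest (chute frame x -82, z 66); axes as the chute's. Above it the slope is 80 wide inside, below it black guide blocks narrow it to 54
- slot (a point): Middle of the slot at the top face of the clear guard (chute frame x -85, y 0, z 108 mm); axes as the chute's. The guard's two clear plates cover the slope's sides from 23 to 125 mm along it (x -36 to -131 at the top face), underside 36 and top 40 above the floor square to it, and leave a slot 38 wide along the middle, open at both ends. The peg cannot be lifted out crosswise through it
- outlet (a point): Point on the slope's floor where a cap that has slid down and rests against the stop is centred, 181 mm down the slope from the crest (chute frame x -168, y 0, z 31 mm); axes as the chute's. The stop stands across the foot, 26 high, square to the floor; here the chute is 54 wide inside and open above
- peg: Blue plastic clothes peg, a bar 15 wide (x), 72 long (y), 12 high (z), 10 to 17 g, origin in the middle of its underside. At the start it lies on the slope across the chute, long axis across, against the two brass pins (its middle about 73 along the slope below the crest), under the guard
- peg_dish: Green open dish, fixed, 104 (x) by 116 (y) by 24 high, walls 3, inner floor 3 above the bench, origin in the middle of its underside. The wooden peg lies on the +x side of it; the -x side is free
- wood_peg: Wooden clothes peg, 15 x 72 x 12, lying in the dish along its y axis, 38 from the middle towards +x; origin in the middle of its underside
- cap: White bottle cap standing upright, 68 high: a round skirt 48 in diameter up to about 22 and domed to 29, then a tapering nozzle about 20 thick at its foot and 7 at the tip; 10 to 17 g, origin in the middle of its underside, z up the nozzle. It slides in the chute upright, its nozzle in the slot
- yellow_jar: White powder jar with yellow lid, 57 in diameter, 66 high, origin in the middle of its underside; leave it alone (it must not move more than 40 mm)
- green_jar: White powder jar with green lid, 57 in diameter, 66 high, origin in the middle of its underside; leave it alone (it must not move more than 40 mm)
- black_jar: Black jar, 69 in diameter, 78 high, origin in the middle of its underside; leave it alone (it must not move more than 40 mm)
- brush: Purple nail brush standing on its bristles, 30 x 86 (y) x 55, origin in the middle of its underside; leave it alone (it must not move more than 40 mm)
- card_cabinet: Tall black drawer cabinet on four legs, fixed. Origin on the bench in the middle of its foot; x to the back. Its body spans x -138 to 162, y -170 to 170, z 219 to 949 mm, drawer pulls stick out to x -171 (one drawer at z 540, slightly open, to -215); legs 28 square at the corners below. Keep the arm and gripper out of it when swinging past
- near_bottle (a point): Point on the bench on the axis of the nearest of the fixed dye bottles at the left, 66 mm in diameter and 243 high; the other bottles stand farther left or behind it
Things that resemble listed ones, but are neither listed nor needed, are in the scene too. Several things have the shape of the cap; the one meant has the colours described above.

How it is judged:
On the way, in this order (a step that is already met when the one before it is completed fails the run):
1. the blue peg has been pushed back up, out from under the guard, and lies on the loading tray (x of peg in the frame of chute between 0.01 and 0.118 m and y of peg in the frame of chute between -0.045 and 0.045 m and z of peg in the frame of chute between 0.092 and 0.119 m), for 0.2 s.
2. the blue peg lies in the green dish, let go (x of peg in the frame of peg_dish between -0.046 and 0.046 m and y of peg in the frame of peg_dish between -0.045 and 0.045 m and height (world z) of peg below 0.026 m and angle between peg's own y axis and vertical above 1.2 rad and contact force between the fingers and peg below 0.1 N), for 0.2 s.
3. the white cap stands upright on the loading tray (x of cap in the frame of chute between 0.002 and 0.118 m and y of cap in the frame of chute between -0.025 and 0.025 m and z of cap in the frame of chute between 0.094 and 0.105 m and angle between cap's own z axis and vertical below 0.15 rad), for 0.2 s.
At the end, for the whole second after the job is handed in: The cap rests on the chute floor against the bottom stop (centre 156 to 180 mm down-chute of the crest, within 12 mm of the middle line), leaning under 0.5 rad; the peg lies at rest in the dish (centre within 46 mm in x, 45 in y of the dish's, under 26 mm high, within 0.37 rad of level) (x of cap in the frame of chute between -0.18 and -0.156 m and y of cap in the frame of chute between -0.012 and 0.012 m and z of cap in the frame of chute below 0.044 m and angle between cap's own z axis and vertical below 0.5 rad and linear speed of each of cap, peg below 0.02 m/s and x of peg in the frame of peg_dish between -0.046 and 0.046 m and y of peg in the frame of peg_dish between -0.045 and 0.045 m and height (world z) of peg below 0.026 m and angle between peg's own y axis and vertical above 1.2 rad); the robot touches nothing.
It fails at once if the cap is knocked over (angle between cap's own z axis and vertical above 1 rad).
It fails at once if a jar is moved more than 40 mm (distance of any of yellow_jar, green_jar, black_jar from where it was at the start of the episode above 0.04 m).
It fails at once if the brush is moved more than 40 mm (distance of brush from where it was at the start of the episode above 0.04 m).
It also fails if it takes over 72 s, if anything falls off the work surface, if the arm or the gripper's body presses on something with over 40 N, if the wrist force passes 120 N, or if a joint passes its speed limit or range.

## Working session

There is one attempt and no reset: what is moved stays moved. The work goes in short steps, Python scripts to look and compute and a tool call to move; the robot and the scene stay as the last step left them, time stands still between calls to the robot, and variables do not carry over. Pictures are saved under pics/ and viewed, and the job is handed in when it is done.

Besides the shell and the picture viewer there is one more tool, called after "Emit:" as a command line: name --argument value ..., lists and objects as JSON in quotes. carry_out: Moves the arm, as the interface text tells. Shifts and turns lie within -1 to 1; 1 stands for 750 mm of shift or 45 degrees of turn. Its arguments: {"type":"object","properties":{"targets":{"type":"array"},"newtons":{"type":"number"}},"required":["targets"]}

```bash
mkdir -p pics; python3 - <<'E'
from bench import bot
import cv2
s=bot.observe()
print(s)
for n in ("scene","top","wrist"):
    c=bot.calibration(n); print(n,{k:(v if not hasattr(v,'tolist') else v.tolist()) for k,v in c.items()})
    cv2.imwrite(f"pics/{n}0.png",bot.capture(n))
E
```

```text
{'t': 0.0, 'qpos': array([ 1.20339114e+00,  3.51252059e-01,  1.65242670e+00,  3.34543313e-06,
        1.13910142e+00, -8.45764135e-02]), 'qvel': array([-0.00024842, -0.00124178, -0.00026416, -0.00115222, -0.00082047,
        0.00013786]), 'joint_torque': array([-1.64540164e-03, -4.97320533e+01, -2.85251480e+01,  6.99334173e-02,
        2.57945282e-02, -1.02723272e-04]), 'position': array([0.15332707, 0.52783376, 0.21809178]), 'tool_rot': array([ 0.69995287,  0.09925366,  0.70014312, -0.10007153]), 'wrist_force': array([-0.31026638, -0.31890127,  0.68424051]), 'wrist_torque': array([-0.03109871, -0.00248995,  0.03074888]), 'opening': 0.9979761129180601}
scene {'fx': 428.54518601778875, 'fy': 428.54518601778875, 'cx': 274.3120169531144, 'cy': 207.06564833653277, 'R': [[-0.30556403337533744, -0.9521370575433042, -0.00810217009045398], [-0.823545308709111, 0.2685475956879023, -0.49965519446260376], [0.47791604493949685, -0.14600415234857506, -0.8661864934795296]], 't': [0.11880569089701871, 0.5474325169538825, 0.9618156777110254]}
top {'fx': 427.1459175015785, 'fy': 427.1459175015785, 'cx': 278.87521048453544, 'cy': 208.1012924165979, 'R': [[0.007554504820868145, -0.9999708791046704, -0.0010818500561219685], [-0.9900994872010558, -0.007328275376988458, -0.14017596735605228], [0.1401639572112513, 0.002130099206955957, -0.9901260161091874]], 't': [-0.06830992954097487, 0.5869853093776007, 1.0168156165534397]}
wrist {'fx': 291.1485852115369, 'fy': 291.1485852115369, 'cx': 279.88697528584873, 'cy': 213.13463886315907, 'R': [[0.278299967958093, 0.9604931682635278, -0.0014147627423670333], [0.9295380131914326, -0.2689592827714925, 0.2522300264504023], [0.2418847036640612, -0.07151068402789296, -0.9676662710889609]], 't': [-0.5487977213446263, -0.029622245014473775, 0.38916305733668993]}
```

View pics/scene0.png

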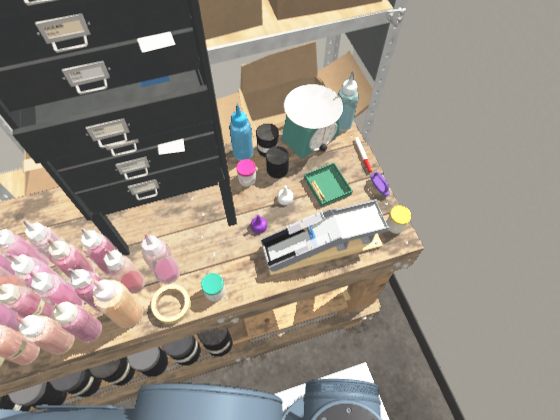

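View pics/top0.png

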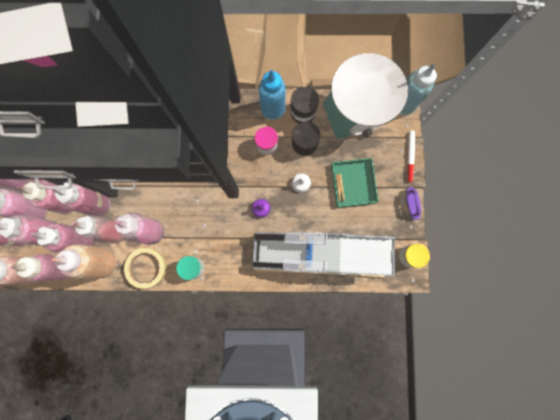

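View pics/wrist0.png

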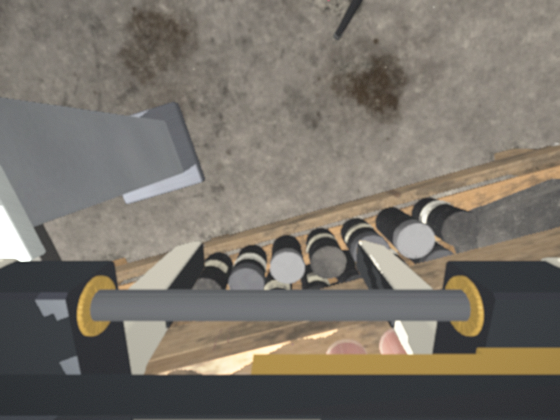

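```bash
python3 - <<'E'
import cv2
a=cv2.imread("pics/top0.png"); c=a[220:290,240:440]; cv2.imwrite("pics/topc.png",cv2.resize(c,None,fx=4,fy=4,interpolation=cv2.INTER_CUBIC))
c=a[145:225,240:440]; cv2.imwrite("pics/topd.png",cv2.resize(c,None,fx=4,fy=4,interpolation=cv2.INTER_CUBIC))
a=cv2.imread("pics/scene0.png"); c=a[150:280,230:420]; cv2.imwrite("pics/scenec.png",cv2.resize(c,None,fx=4,fy=4,interpolation=cv2.INTER_CUBIC))
E
```

```text
(no output)
```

View pics/topc.png

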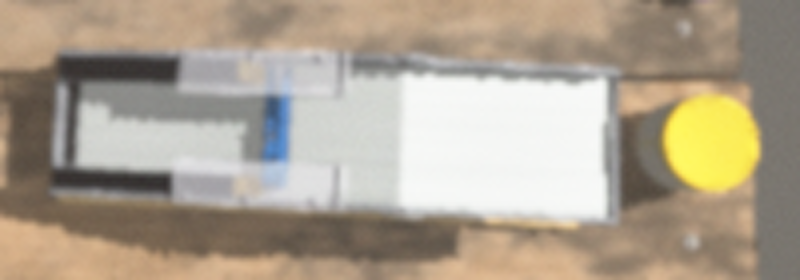

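View pics/topd.png

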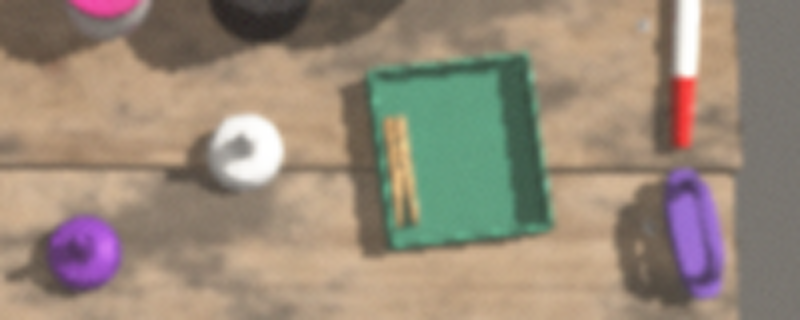

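View pics/scenec.png

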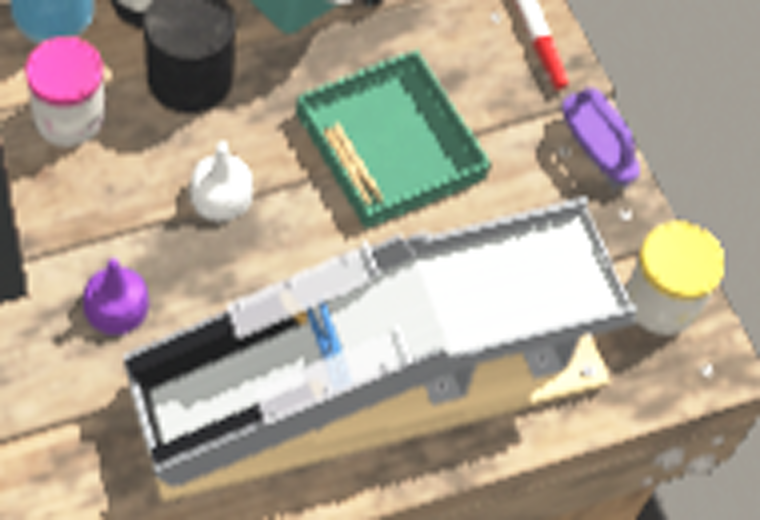

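```bash
cat > h.py <<'E'
import numpy as np, cv2
from bench import bot
def ray(name,u,v,cal=None):
    c=cal or bot.calibration(name); R=np.array(c['R']);t=np.array(c['t'])
    d=R.T@np.array([(u-c['cx'])/c['fx'],(v-c['cy'])/c['fy'],1]); return -R.T@t,d
def onz(name,u,v,z,cal=None):
    o,d=ray(name,u,v,cal); return (o+d*(z-o[2])/d[2])
def proj(name,X,cal=None):
    c=cal or bot.calibration(name); p=np.array(c['R'])@np.array(X)+np.array(c['t'])
    return np.array([c['cx']+c['fx']*p[0]/p[2],c['cy']+c['fy']*p[1]/p[2]])
E
python3 - <<'E'
from h import *
np.set_printoptions(precision=4,suppress=True)
def T(x,y,z,x0=240,y0=220): return onz("top",(x+.5)/4-.5+x0,(y+.5)/4-.5+y0,z)
for n,x,y,z in [("tray far up",618,68,.119),("tray far low",618,223,.119),("crest up in",401,80,.099),("crest low in",400,210,.099),
 ("foot up",60,55,.05),("foot low",55,195,.05),("peg up",277,93,.085),("peg lo",274,160,.085)]: print("T",n,T(x,y,z))
def S(x,y,z,x0=230,y0=150): return onz("scene",(x+.5)/4-.5+x0,(y+.5)/4-.5+y0,z)
for n,x,y,z in [("tray far up",582,200,.119),("tray far low",634,308,.119),("crest up",418,262,.099),("crest low",444,350,.099)]: print("S",n,S(x,y,z))
def D(x,y,z): return T(x,y,z,240,145)
for n,x,y,z in [("dish",370,70,.024),("dish",527,53,.024),("dish",551,228,.024),("dish",393,250,.024),("cap rim",246,152,.022),("cap bottom-left..",246,152,.015),("tip",240,147,.068),
  ("wood",396,117,.015),("wood",407,224,.015)]: print("D",n,D(x,y,z))
for n,x,y,z in [("dish",300,97,.024),("dish",418,55,.024),("dish",490,162,.024),("dish",372,220,.024),("cap",222,187,.015),("captip",222,147,.068)]: print("S",n,S(x,y,z))
E
```

```text
T tray far up [ 0.513  -0.3263  0.119 ]
T tray far low [ 0.426  -0.3237  0.119 ]
T crest up in [ 0.5066 -0.2059  0.099 ]
T crest low in [ 0.4322 -0.2044  0.099 ]
T foot up [ 0.5236 -0.0053  0.05  ]
T foot low [ 0.4392 -0.0036  0.05  ]
T peg up [ 0.4994 -0.135   0.085 ]
T peg lo [ 0.4604 -0.1332  0.085 ]
S tray far up [ 0.511  -0.3244  0.119 ]
S tray far low [ 0.4259 -0.3224  0.119 ]
S crest up [ 0.5104 -0.2085  0.099 ]
S crest low [ 0.4442 -0.2002  0.099 ]
D dish [ 0.7097 -0.1991  0.024 ]
D dish [ 0.7215 -0.2997  0.024 ]
D dish [ 0.6083 -0.3123  0.024 ]
D dish [ 0.5935 -0.2125  0.024 ]
D cap rim [ 0.6561 -0.12    0.022 ]
D cap bottom-left.. [ 0.6575 -0.1203  0.015 ]
D tip [ 0.6498 -0.114   0.068 ]
D wood [ 0.6811 -0.2166  0.015 ]
D wood [ 0.6116 -0.2228  0.015 ]
S dish [ 0.7081 -0.1999  0.024 ]
S dish [ 0.7167 -0.3     0.024 ]
S dish [ 0.6089 -0.3146  0.024 ]
S dish [ 0.5894 -0.213   0.024 ]
S cap [ 0.6554 -0.1196  0.015 ]
S captip [ 0.6569 -0.1193  0.068 ]
```

```bash
python3 - <<'E'
from h import *
from scipy.spatial.transform import Rotation as Ro
np.set_printoptions(precision=4,suppress=True)
s=bot.observe();q=s['tool_rot'];M=Ro.from_quat([q[1],q[2],q[3],q[0]]).as_matrix();print(M)
c=bot.calibration("wrist");R=np.array(c['R']);o=-R.T@c['t'];print("cam in tool",M.T@(o-s['position']),"fwd",M.T@R[2],"down",M.T@R[1])
for n,u,v in [("near bottle tip",125,220),("bottle base?",160,230),("greenlid",188,268)]: print(n,onz("top",u,v,.2))
E
```

```text
[[-0.0003  0.279   0.9603]
 [-0.0008  0.9603 -0.279 ]
 [-1.     -0.0009 -0.0001]]
cam in tool [-0.1651 -0.0006 -0.0699] fwd [ 0.9676 -0.0002  0.2523] down [-0.2523  0.0008  0.9676]
near bottle tip [0.5375 0.2578 0.2   ]
bottle base? [0.517  0.1835 0.2   ]
greenlid [0.4389 0.1221 0.2   ]
```

Emit:
carry_out --targets '[0.067,-0.25,0.07,0,0,0.32,-1,0.067,-0.25,0.07,0,0,0.32,-1,0.067,-0.25,0.07,0,0,0.32,-1,0.067,-0.25,0.07,0,0,0.32,-1,0.067,-0.25,0.07,0,0,0.32,-1]' --newtons 20

```text
t: 0.57
position: [0.2036, 0.3384, 0.2714]
tool_rot: [0.707, 0.011, 0.707, -0.011]
wrist_force: [0.9, 1.0, -0.7]
opening: 0.691
```

Emit:
carry_out --targets '[0.067,-0.25,0.07,0,0,0,-1,0.067,-0.25,0.07,0,0,0,-1,0.067,-0.25,0.07,0,0,0,-1,0.067,-0.25,0.07,0,0,0,-1,0.067,-0.25,0.07,0,0,0,-1]'

```text
t: 0.98
position: [0.2537, 0.1511, 0.3244]
tool_rot: [0.707, 0.011, 0.707, -0.011]
wrist_force: [1.0, -0.0, 0.3]
opening: 0.334
```

Emit:
carry_out --targets '[0.1,-0.25,0,0,0,0,-1,0.1,-0.25,0,0,0,0,-1,0.1,-0.25,0,0,0,0,-1,0.1,-0.25,0,0,0,0,-1,0.1,-0.25,0,0,0,0,-1]'

```text
t: 1.4
position: [0.328, -0.0342, 0.3238]
tool_rot: [0.707, 0.011, 0.707, -0.011]
wrist_force: [1.5, 1.6, 0.3]
opening: 0.015
```

Emit:
carry_out --targets '[0.19,-0.15,0,0,0,0,-1,0.19,-0.15,0,0,0,0,-1,0.19,-0.15,0,0,0,0,-1,0.19,-0.15,0,0,0,0,-1,0.19,-0.15,0,0,0,0,-1]'

```text
t: 1.82
position: [0.4731, -0.1474, 0.3226]
tool_rot: [0.707, 0.012, 0.707, -0.012]
wrist_force: [-0.3, 0.7, 0.8]
opening: 0.004
```

```bash
python3 - <<'E'
from h import *
import pickle
c=bot.calibration("wrist"); im=bot.capture("wrist"); pickle.dump(c,open("w1.pkl","wb"))
cv2.imwrite("pics/w1.png",im); print(bot.observe()['t'],bot.observe()['position'])
cv2.imwrite("pics/w1c.png",cv2.resize(im[60:300,130:470],None,fx=2.3,fy=2.3,interpolation=cv2.INTER_CUBIC))
E
```

```text
1.8667 [ 0.47328933 -0.14745876  0.32234285]
```

View pics/w1.png

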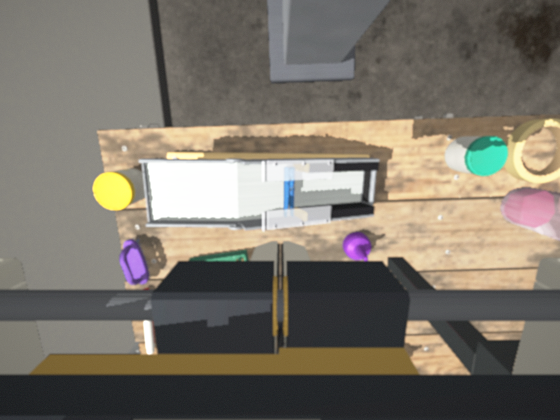

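```bash
python3 - <<'E'
import cv2
im=cv2.imread("pics/w1.png")
cv2.imwrite("pics/w1l.png",cv2.resize(im[145:240,130:270],None,fx=5.5,fy=5.5,interpolation=cv2.INTER_CUBIC))
cv2.imwrite("pics/w1r.png",cv2.resize(im[145:240,250:390],None,fx=5.5,fy=5.5,interpolation=cv2.INTER_CUBIC))
E
```

```text
(no output)
```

View pics/w1l.png

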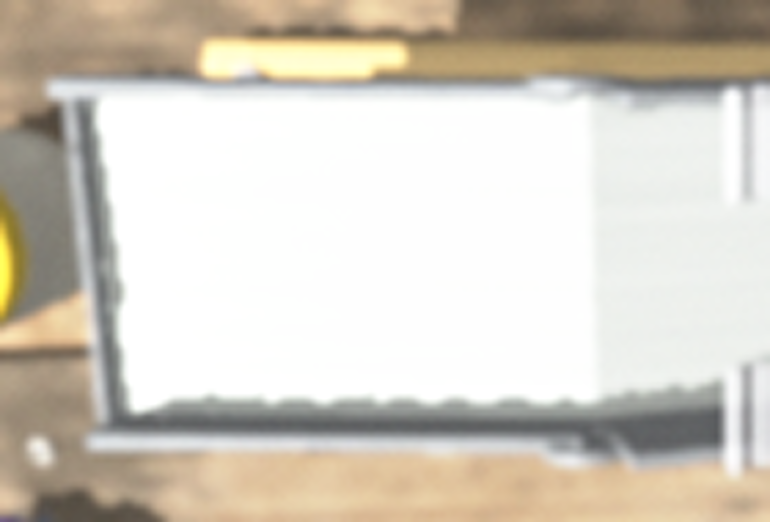

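View pics/w1r.png

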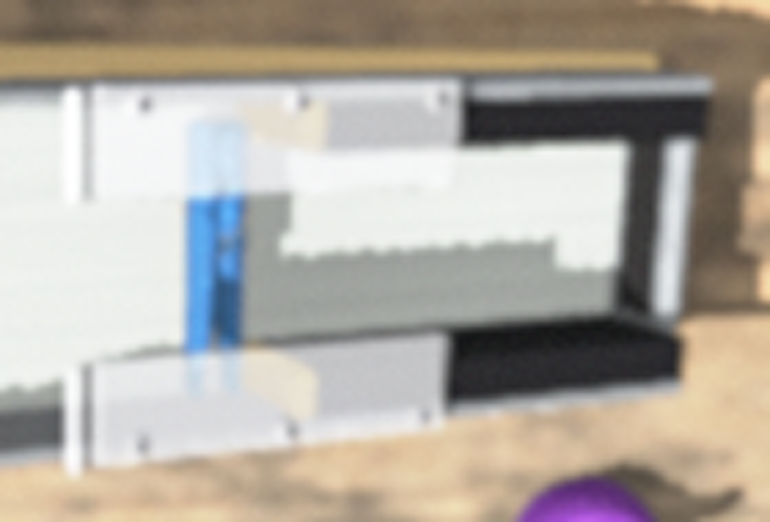

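```bash
python3 - <<'E'
from h import *
import pickle
np.set_printoptions(precision=4,suppress=True)
c=pickle.load(open("w1.pkl","rb"))
def P(x,y,z,x0=250): return onz("w",(x+.5)/5.5-.5+x0,(y+.5)/5.5-.5+145,z,c)
a=[P(64,200,.1275),P(64,366,.1275)];b=[P(460,188,.0893),P(447,332,.0893)]
print("slot up",a,np.mean(a,0));print("slot lo",b,np.mean(b,0))
print("stop",P(632,140,.048),P(617,318,.048)) 
a=[P(58,88,.119,130),P(97,440,.119,130)];print("tray far",a,np.mean(a,0))
a=[P(596,94,.099,130),P(597,397,.099,130)];print("crest",a)
p=[P(215,115,.08),P(215,385,.08)];print("peg",p,np.mean(p,0))
b=[P(705,85,.06),P(680,395,.06)];print("foot",b,np.mean(b,0))
E
```

```text
slot up [array([ 0.4548, -0.1706,  0.1275]), array([ 0.4934, -0.1725,  0.1275])] [ 0.4741 -0.1716  0.1275]
slot lo [array([ 0.4604, -0.0745,  0.0893]), array([ 0.4972, -0.0773,  0.0893])] [ 0.4788 -0.0759  0.0893]
stop [ 0.4547 -0.0203  0.048 ] [ 0.5044 -0.0225  0.048 ]
tray far [array([ 0.4256, -0.3213,  0.119 ]), array([ 0.509 , -0.3247,  0.119 ])] [ 0.4673 -0.323   0.119 ]
crest [array([ 0.4324, -0.2021,  0.099 ]), array([ 0.5076, -0.207 ,  0.099 ])]
peg [array([ 0.4413, -0.1348,  0.08  ]), array([ 0.5117, -0.1366,  0.08  ])] [ 0.4765 -0.1357  0.08  ]
foot [array([ 0.4395, -0.0051,  0.06  ]), array([ 0.5241, -0.0076,  0.06  ])] [ 0.4818 -0.0063  0.06  ]
```

Emit:
carry_out --targets '[0.006,0.067,-0.1,0,0,-0.016,-1,0.006,0.067,-0.24,0,0,-0.016,-1,0.006,0.067,-0.24,0,0,-0.016,-1,0.006,0.067,-0.24,0,0,-0.016,-1,0.006,0.067,-0.24,0,0,-0.016,-1]'

```text
t: 2.28
position: [0.4728, -0.0927, 0.1399]
tool_rot: [0.705, 0.016, 0.708, -0.015]
wrist_force: [-0.2, 0.3, -0.6]
opening: 0.003
```

```bash
python3 - <<'E'
from h import *
for n in("scene","wrist"):
  im=bot.capture(n); cv2.imwrite(f"pics/{n}2.png",im)
cv2.imwrite("pics/scene2c.png",cv2.resize(cv2.imread("pics/scene2.png")[150:280,230:420],None,fx=4,fy=4,interpolation=cv2.INTER_CUBIC))
E
```

```text
(no output)
```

View pics/scene2c.png

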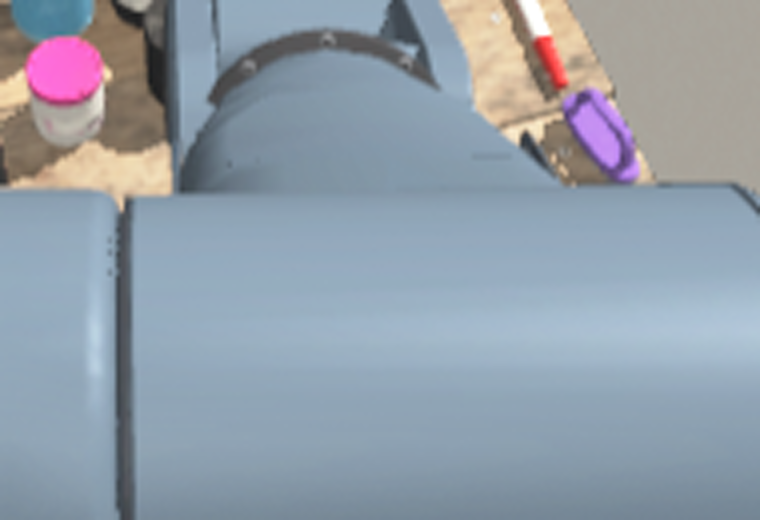

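View pics/wrist2.png

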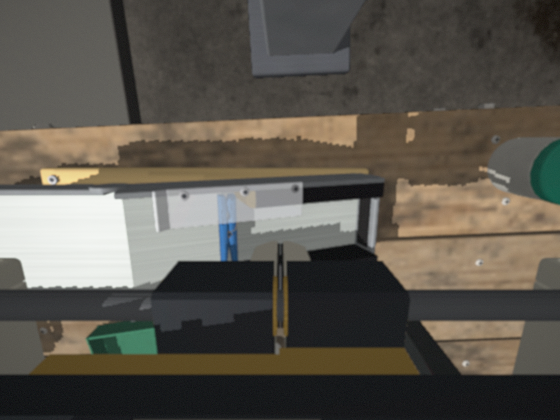

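```bash
python3 -c "
from h import *
s=bot.observe();print(s['t'],s['position'],s['tool_rot'],s['qpos'])"
```

```text
2.3833 [ 0.47262162 -0.09291007  0.14056109] [ 0.70456053  0.0159596   0.70931442 -0.01458762] [-2.90846972e-01  3.35743590e-01  1.89538109e+00  1.03301170e-04
  9.17464911e-01 -1.81850246e+00]
```

Emit:
carry_out --targets '[0.007,-0.005,0,0,0,0,-1,0.007,-0.005,-0.04,0,0,0,-1,0.007,-0.005,-0.07,0,0,0,-1,0.007,-0.005,-0.085,0,0,0,-1,0.007,-0.005,-0.095,0,0,0,-1]'

```text
t: 2.8
position: [0.4814, -0.0988, 0.0732]
tool_rot: [0.708, 0.016, 0.706, -0.016]
wrist_force: [0.6, -0.7, 0.6]
opening: 0.003
```

```bash
python3 - <<'E'
from h import *
im=bot.capture("wrist"); cv2.imwrite(f"pics/wrist3.png",im)
s=bot.observe();print(s['t'],s['position'],s['tool_rot'],s['wrist_force'])
E
```

```text
2.85 [ 0.48097644 -0.09861249  0.07240235] [ 0.70726288  0.01561607  0.70660113 -0.0158179 ] [-1.64032187 -0.3312509  -0.2693889 ]
```

View pics/wrist3.png

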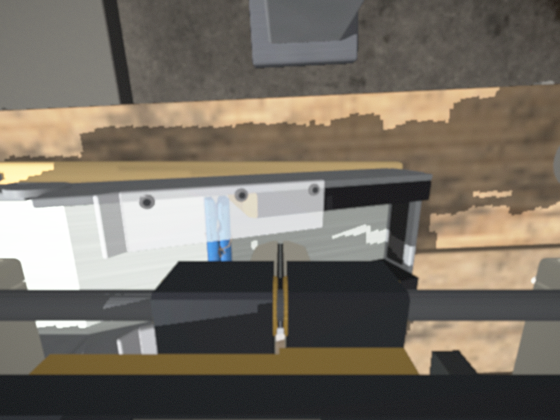

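Emit:
carry_out --targets '[-0.005,0,-0.005,0,0,0,-1,-0.005,-0.007,-0.003,0,0,0,-1,-0.005,-0.016,0.001,0,0,0,-1,-0.006,-0.027,0.005,0,0,0,-1,-0.006,-0.037,0.01,0,0,0,-1]'

```text
t: 3.27
position: [0.4761, -0.1269, 0.081]
tool_rot: [0.707, 0.015, 0.707, -0.016]
wrist_force: [-0.5, 0.1, -0.5]
opening: 0.008
```

```bash
python3 - <<'E'
from h import *
im=bot.capture("wrist"); cv2.imwrite(f"pics/wrist4.png",im)
s=bot.observe();print(s['t'],s['position'],s['tool_rot'],s['wrist_force'])
E
```

```text
3.3167 [ 0.47652364 -0.12798555  0.08151031] [ 0.70770418  0.01545367  0.70615413 -0.01619641] [ 1.65868809 -0.86387619  0.49004901]
```

View pics/wrist4.png

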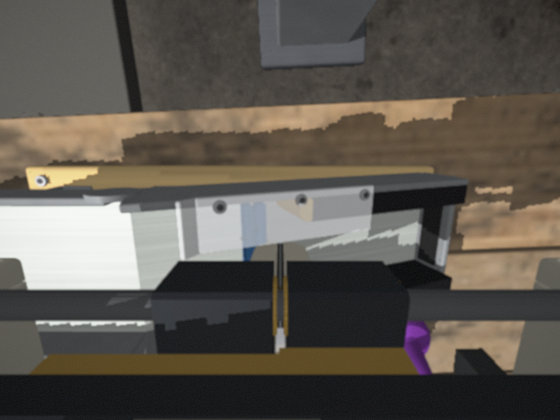

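Emit:
carry_out --targets '[-0.001,-0.013,0.005,0,0,0,-1,-0.001,-0.026,0.01,0,0,0,-1,-0.002,-0.039,0.015,0,0,0,-1,-0.002,-0.052,0.02,0,0,0,-1,-0.003,-0.065,0.026,0,0,0,-1]'

```text
t: 3.73
position: [0.4738, -0.1751, 0.1003]
tool_rot: [0.707, 0.016, 0.707, -0.015]
wrist_force: [0.5, 2.0, 1.7]
opening: 0.006
```

```bash
python3 - <<'E'
from h import *
im=bot.capture("wrist"); cv2.imwrite(f"pics/wrist5.png",im)
s=bot.observe();print(s['t'],s['position'],s['tool_rot'],s['wrist_force'])
E
```

```text
3.7833 [ 0.47407596 -0.17680167  0.10099334] [ 0.70759252  0.01543079  0.70627003 -0.01604255] [-0.77683619  0.72849129  3.74353633]
```

View pics/wrist5.png

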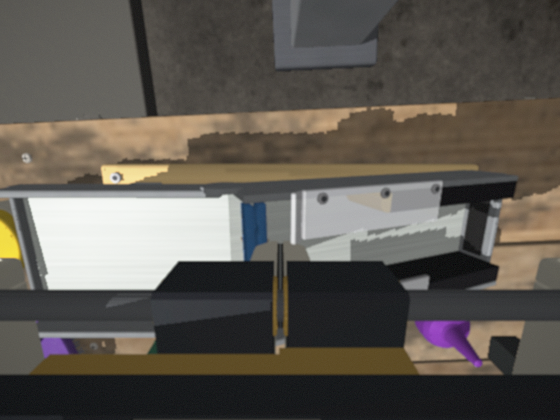

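Emit:
carry_out --targets '[-0.001,-0.013,0.003,0,0,0,-1,-0.001,-0.026,0.003,0,0,0,-1,-0.002,-0.039,0.003,0,0,0,-1,-0.002,-0.052,0.003,0,0,0,-1,-0.003,-0.065,0.003,0,0,0,-1]'

```text
t: 4.2
position: [0.4737, -0.2237, 0.1054]
tool_rot: [0.709, 0.015, 0.705, -0.016]
wrist_force: [0.0, 13.7, 37.6]
opening: 0.002
```

```bash
python3 - <<'E'
from h import *
im=bot.capture("wrist"); cv2.imwrite(f"pics/wrist6.png",im)
s=bot.observe();print(s['t'],s['position'],s['tool_rot'],s['wrist_force'])
E
```

```text
4.25 [ 0.47369079 -0.22524768  0.10538381] [ 0.7091985   0.01491162  0.70466067 -0.01638508] [-2.43727712  8.96662881 36.29821894]
```

View pics/wrist6.png

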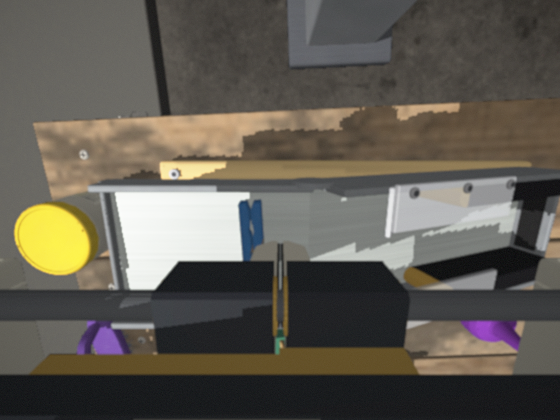

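Emit:
carry_out --targets '[0,0.002,0.01,0,0,0,-1,0,0.01,0.04,0,0,0,-1,0,0.01,0.07,0,0,0,-1,0,0.01,0.1,0,0,0,-1,0,0.01,0.1,0,0,0,-1]'

```text
t: 4.67
position: [0.4727, -0.2169, 0.1805]
tool_rot: [0.709, 0.014, 0.705, -0.017]
wrist_force: [0.9, 0.2, -0.4]
opening: 0.007
```

```bash
python3 - <<'E'
from h import *
import pickle
c=bot.calibration("wrist");im=bot.capture("wrist"); cv2.imwrite(f"pics/wrist7.png",im);pickle.dump(c,open("w7.pkl","wb"))
s=bot.observe();print(s['t'],s['position'],s['tool_rot'],s['wrist_force'])
E
```

```text
4.7167 [ 0.47198477 -0.21651119  0.17841733] [ 0.70803865  0.01487501  0.70582997 -0.01624967] [ 0.17623704  0.59844472 -0.32604648]
```

View pics/wrist7.png

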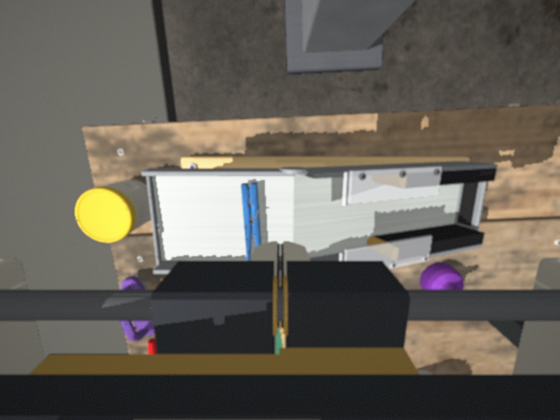

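```bash
python3 - <<'E'
from h import *
import pickle
np.set_printoptions(precision=4,suppress=True)
c=pickle.load(open("w7.pkl","rb"))
im=cv2.imread("pics/wrist7.png")
cv2.imwrite("pics/w7c.png",cv2.resize(im[150:290,140:310],None,fx=4.5,fy=4.5,interpolation=cv2.INTER_CUBIC))
C=np.array([.4728,-.205]);u=np.array([-.0455,-.999]);v=np.array([.999,-.0455])
for n,a,b,z in [("crest",293,172,.099),("crest",293,250,.099),("pegL",243,184,.111),("pegR",255,181,.111),("pegL b",246,256,.111),("pegR b",259,245,.111),("trayfar up",150,172,.119)]:
    p=onz("w",a,b,z,c)[:2]; print(n,p,"chute",(p-C)@u,(p-C)@v)
im=bot.capture("top");cv2.imwrite("pics/top7.png",cv2.resize(im[140:290,240:440],None,fx=4,fy=4,interpolation=cv2.INTER_CUBIC))
E
```

```text
crest [ 0.4319 -0.2048] chute 0.001710814324482722 -0.040863335139808804
crest [ 0.5023 -0.2071] chute 0.0007298265659810039 0.029576550446761562
pegL [ 0.4384 -0.2461] chute 0.04263629571221395 -0.0324837369101994
pegR [ 0.4364 -0.2362] chute 0.032849671080886454 -0.034958528334359064
pegL b [ 0.5013 -0.2483] chute 0.04193678896927341 0.03042395557567126
pegR b [ 0.4916 -0.2364] chute 0.030501146698557687 0.020219001900877973
trayfar up [ 0.4247 -0.3164] chute 0.11352060973301918 -0.04295941065729351
```

View pics/w7c.png

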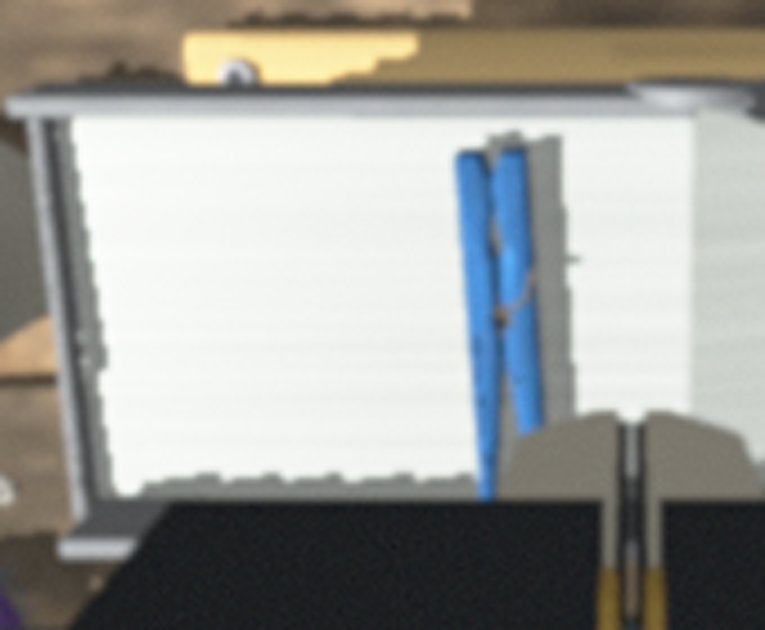

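View pics/top7.png

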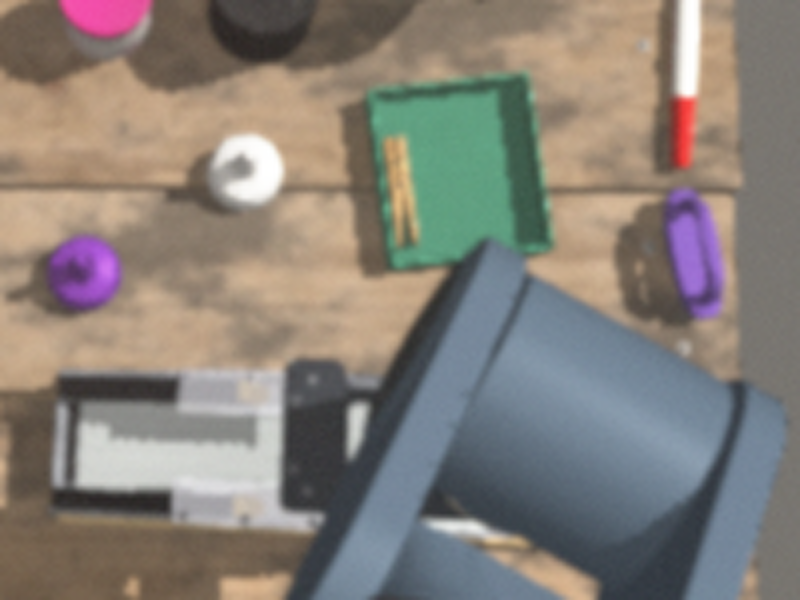

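Emit:
carry_out --targets '[0,-0.034,0,0,0,0,-0.03,0,-0.034,0,0,0,0,-0.03,0,-0.034,-0.02,0,0,0,-0.03,0,-0.034,-0.05,0,0,0,-0.03,0,-0.034,-0.05,0,0,0,-0.03]'

```text
t: 5.18
position: [0.469, -0.24, 0.1349]
tool_rot: [0.705, 0.017, 0.709, -0.014]
wrist_force: [-0.5, 0.0, 0.0]
opening: 0.319
```

```bash
python3 - <<'E'
from h import *
im=bot.capture("wrist"); cv2.imwrite(f"pics/wrist8.png",im)
s=bot.observe();print(s['t'],s['position'],s['tool_rot'],s['wrist_force'],s['opening'])
E
```

```text
5.2333 [ 0.46979039 -0.24037549  0.13683826] [ 0.70531318  0.01661456  0.70854891 -0.01468747] [0.44511053 1.4450233  0.21476486] 0.35399535527978343
```

View pics/wrist8.png

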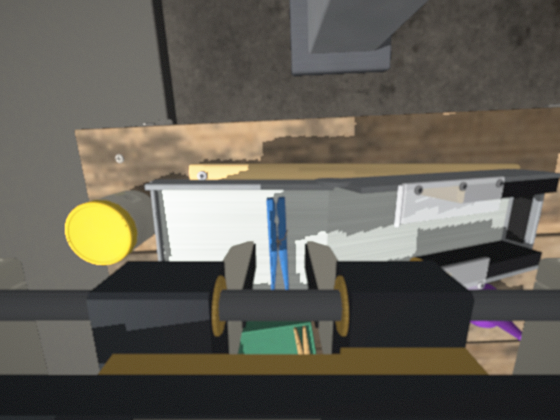

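Emit:
carry_out --targets '[0,-0.002,-0.02,0,0,0,-0.03,0,-0.002,-0.04,0,0,0,-0.03,0,-0.002,-0.046,0,0,0,-0.03,0,-0.002,-0.046,0,0,0,-0.03,0,-0.002,-0.046,0,0,0,-0.3]' --newtons 15

```text
t: 5.65
position: [0.4715, -0.2428, 0.1053]
tool_rot: [0.707, 0.015, 0.707, -0.016]
wrist_force: [0.2, 0.4, 0.9]
opening: 0.452
```

Emit:
carry_out --targets '[0,0,0,0,0,0,-1,0,0,0,0,0,0,-1,0,0,0,0,0,0,-1,0,0,0,0,0,0,-1,0,0,0,0,0,0,-1]' --newtons 15

```text
t: 6.07
position: [0.4714, -0.2428, 0.105]
tool_rot: [0.707, 0.015, 0.707, -0.016]
wrist_force: [-1.7, 0.9, 2.7]
opening: 0.157
```

Emit:
carry_out --targets '[0,0,0.03,0,0,0,-1,0,0,0.07,0,0,0,-1,0,0,0.1,0,0,0,-1,0.03,-0.005,0.1,0,0,0.1,-1,0.07,-0.01,0.1,0,0,0.225,-1]'

```text
t: 6.48
position: [0.524, -0.2507, 0.1817]
tool_rot: [0.706, -0.048, 0.705, 0.047]
wrist_force: [-0.3, 0.0, 0.5]
opening: 0.16
```

Emit:
carry_out --targets '[0.05,-0.006,0,0,0,0,-1,0.1,-0.012,0,0,0,0,-1,0.14,-0.018,0,0,0,0,-1,0.17,-0.024,0,0,0,0,-1,0.18,-0.024,0,0,0,0,-1]'

```text
t: 6.9
position: [0.6609, -0.2684, 0.1788]
tool_rot: [0.706, -0.047, 0.705, 0.047]
wrist_force: [-0.9, 0.2, 0.1]
opening: 0.158
```

```bash
python3 - <<'E'
from h import *
im=bot.capture("wrist"); cv2.imwrite(f"pics/wrist9.png",im)
s=bot.observe();print(s['t'],s['position'],s['tool_rot'],s['wrist_force'],s['opening'])
E
```

```text
6.95 [ 0.6604864 -0.2680188  0.1787041] [ 0.70550284 -0.04704164  0.70556761  0.04719285] [ 0.6240903  -0.61365872 -0.51022448] 0.1598328238714264
```

View pics/wrist9.png

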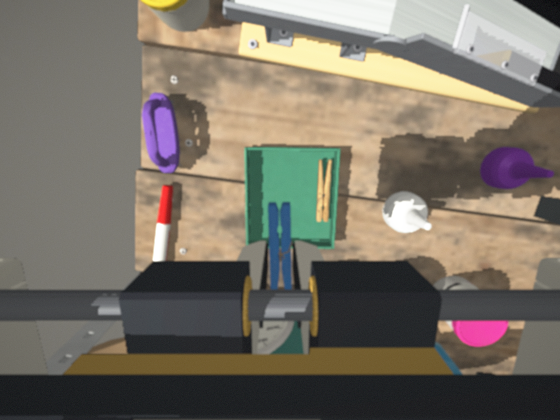

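Emit:
carry_out --targets '[-0.003,0,-0.05,0,0,0,-1,-0.003,0,-0.1,0,0,0,-1,-0.003,0,-0.15,0,0,0,-1,-0.003,0,-0.18,0,0,0,-1,-0.003,0,-0.195,0,0,0,-1]'

```text
t: 7.37
position: [0.6538, -0.2674, 0.0298]
tool_rot: [0.704, -0.046, 0.707, 0.048]
wrist_force: [-0.7, 0.2, 0.0]
opening: 0.159
```

Emit:
carry_out --targets '[0,0,-0.012,0,0,0,-1,0,0,-0.023,0,0,0,-1,0,0,-0.025,0,0,0,-1,0,0,-0.025,0,0,0,-1,0,0,-0.025,0,0,0,-0.5]'

```text
t: 7.78
position: [0.6571, -0.2685, 0.016]
tool_rot: [0.706, -0.047, 0.705, 0.047]
wrist_force: [-0.3, 0.7, 0.5]
opening: 0.194
```

Emit:
carry_out --targets '[0,0,0,0,0,0,-0.4,0,0,0,0,0,0,-0.4,0,0,0,0,0,0,-0.4,0,0,0.01,0,0,0,-0.4,0,0,0.03,0,0,0,-0.4]'

```text
t: 8.2
position: [0.6556, -0.2678, 0.0364]
tool_rot: [0.705, -0.046, 0.706, 0.047]
wrist_force: [0.2, -0.2, -0.2]
opening: 0.304
```

Emit:
carry_out --targets '[0,0,0.05,0,0,0,-0.4,0,0,0.1,0,0,0,-0.4,0,0,0.15,0,0,0,0,-0.02,0.03,0.18,0,0,0,0.3,-0.02,0.07,0.2,0,0,0,0.4]'

```text
t: 8.62
position: [0.641, -0.2174, 0.1922]
tool_rot: [0.707, -0.047, 0.704, 0.045]
wrist_force: [0.2, -0.1, -0.5]
opening: 0.468
```

```bash
python3 - <<'E'
from h import *
import pickle
c=bot.calibration("wrist");im=bot.capture("wrist"); cv2.imwrite(f"pics/wrist10.png",im);pickle.dump(c,open("w10.pkl","wb"))
s=bot.observe();print(s['t'],s['position'],s['tool_rot'],s['wrist_force'],s['opening'])
E
```

```text
8.6667 [ 0.64261085 -0.21140478  0.19441962] [ 0.7079246  -0.04775495  0.70313318  0.04653982] [1.92118485 3.7288385  2.10423798] 0.5084054465620297
```

View pics/wrist10.png

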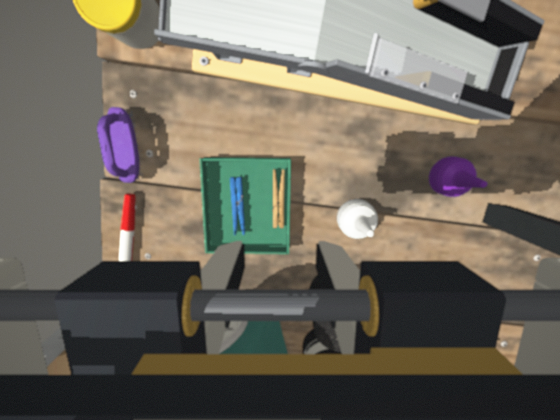

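```bash
python3 - <<'E'
from h import *
import pickle
np.set_printoptions(precision=4,suppress=True)
c=pickle.load(open("w10.pkl","rb"))
for n,a,b,z in [("cap",357,217,.02),("tip",369,233,.068),("cap base?",356,215,0.01),("leg foot upL",487,207,0),("leg foot lowL",484,222,0),("peg",238,205,.015),("dish",203,157,.024),("dish",291,157,.024),("purple",452,176,.02)]:
    print(n,onz("w",a,b,z,c))
for n,a,b,z in [("leg foot",238,196,0),("leg foot",228,200,0)]: print("top",n,onz("top",a,b,z))
for n,a,b,z in [("leg foot",235,222,0),("leg foot",224,228,0)]: print("sc",n,onz("scene",a,b,z))
im=cv2.imread("pics/wrist10.png");g=cv2.cvtColor(im,cv2.COLOR_BGR2HSV)
m=((g[...,1]<50)&(g[...,2]>150)).astype(np.uint8);m[:190]=0;m[245:]=0;m[:,:325]=0;m[:,395:]=0
n,l,st,ce=cv2.connectedComponentsWithStats(m);print(st,ce)
cv2.imwrite("pics/w10c.png",cv2.resize(im[180:260,310:560],None,fx=3.2,fy=3.2,interpolation=cv2.INTER_CUBIC))
t=cv2.imread("pics/top0.png");cv2.imwrite("pics/top0l.png",cv2.resize(t[100:220,150:330],None,fx=4,fy=4,interpolation=cv2.INTER_CUBIC))
E
```

```text
cap [ 0.6521 -0.1236  0.02  ]
tip [ 0.6559 -0.1224  0.068 ]
cap base? [ 0.6521 -0.1223  0.01  ]
leg foot upL [0.6226 0.0419 0.    ]
leg foot lowL [0.6421 0.0442 0.    ]
peg [ 0.6573 -0.2673  0.015 ]
dish [ 0.6049 -0.3105  0.024 ]
dish [ 0.592  -0.2122  0.024 ]
purple [ 0.5893 -0.0246  0.02  ]
top leg foot [0.6241 0.0421 0.    ]
top leg foot [0.6135 0.0677 0.    ]
sc leg foot [0.6262 0.0447 0.    ]
sc leg foot [0.6171 0.0803 0.    ]
[[     0      0    560    420 234005]
 [   336    201     41     38   1195]] [[279.1096 209.4489]
 [355.9573 219.513 ]]
```

View pics/w10c.png

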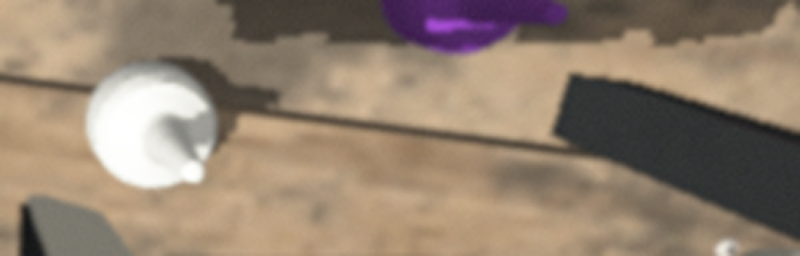

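View pics/top0l.png

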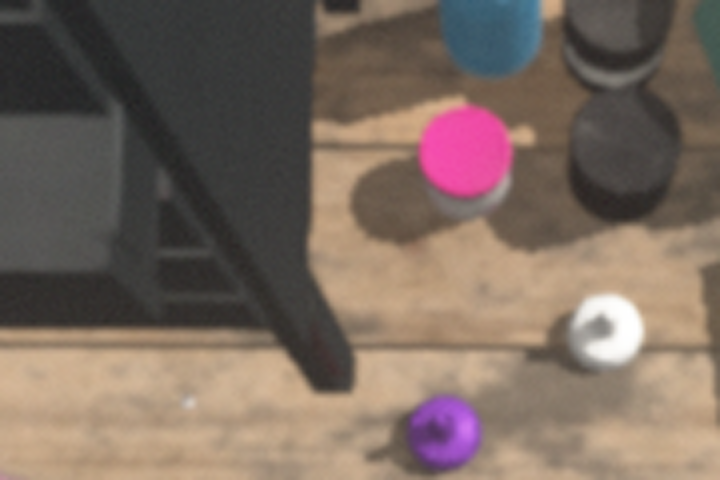

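Emit:
carry_out --targets '[0.01,0.05,0,0,0,-0.12,0.4,0.017,0.09,0,0,0,-0.225,0.4,0.017,0.12,-0.04,0,0,-0.225,0.4,0.017,0.12,-0.09,0,0,-0.225,0.4,0.017,0.12,-0.12,0,0,-0.225,0.4]'

```text
t: 9.08
position: [0.6537, -0.124, 0.0957]
tool_rot: [0.707, 0.015, 0.707, -0.015]
wrist_force: [0.2, 0.5, -0.9]
opening: 0.699
```

```bash
python3 - <<'E'
from h import *
import pickle
im=bot.capture("wrist");bot.capture("top")
c=bot.calibration("wrist");im=bot.capture("wrist"); cv2.imwrite(f"pics/wrist11.png",im);pickle.dump(c,open("w11.pkl","wb"))
s=bot.observe();print(s['t'],s['position'],s['tool_rot'],s['wrist_force'],s['opening'])
E
```

```text
9.2333 [ 0.65388354 -0.12558264  0.09713058] [ 0.7063216   0.01560954  0.70755285 -0.0153332 ] [ 0.77113409 -0.15315611  0.24348958] 0.7010478445591186
```

View pics/wrist11.png

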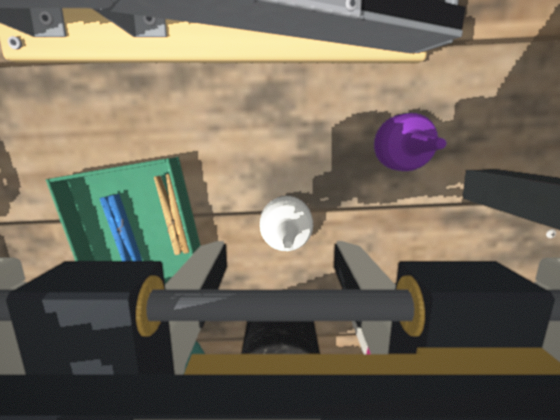

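```bash
python3 - <<'E'
from h import *
import pickle
c=pickle.load(open("w11.pkl","rb"))
for a,b,z in [(287,241,.068),(286.5,222.5,.012),(286.5,223,.018)]: print(onz("w",a,b,z,c))
E
```

```text
[ 0.65247059 -0.1204067   0.068     ]
[ 0.6552861  -0.11958769  0.012     ]
[ 0.65399576 -0.11967625  0.018     ]
```

Emit:
carry_out --targets '[0.001,0.0075,0,0,0,0,0.4,0.001,0.0075,-0.04,0,0,0,0.4,0.001,0.0075,-0.08,0,0,0,0.4,0.001,0.0075,-0.105,0,0,0,0.4,0.001,0.0075,-0.12,0,0,0,0.4]' --newtons 8

```text
t: 9.65
position: [0.6554, -0.1201, 0.0072]
tool_rot: [0.707, 0.016, 0.707, -0.016]
wrist_force: [-0.1, 0.2, 0.1]
opening: 0.701
```

Emit:
carry_out --targets '[0,0,0,0,0,0,0.2,0,0,0,0,0,0,0.05,0,0,0,0,0,0,-0.2,0,0,0,0,0,0,-0.2,0,0,0,0,0,0,-0.2]' --newtons 8

```text
t: 10.07
position: [0.6562, -0.1204, 0.0091]
tool_rot: [0.708, 0.015, 0.706, -0.016]
wrist_force: [0.0, 0.3, 7.1]
opening: 0.479
```

```bash
python3 - <<'E'
from h import *
im=bot.capture("wrist"); cv2.imwrite(f"pics/wrist12.png",im)
s=bot.observe();print(s['t'],s['position'],s['tool_rot'],s['wrist_force'],s['opening']*93)
E
```

```text
10.1167 [ 0.6562033  -0.12039256  0.00909642] [ 0.70799436  0.01535115  0.70587395 -0.01582085] [0.0110338  0.81860773 6.9533741 ] 44.11325212100238
```

View pics/wrist12.png

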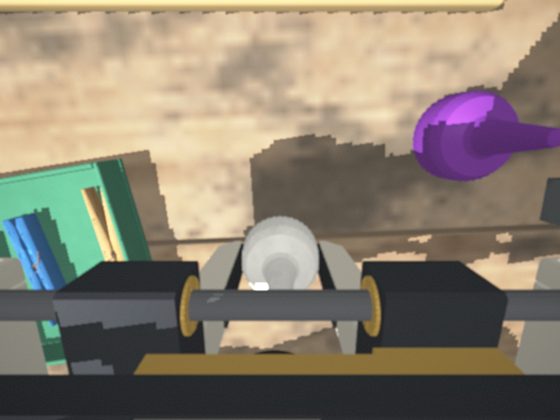

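Emit:
carry_out --targets '[0,0,0.003,0,0,0,-0.2,0,0,0.006,0,0,0,-0.2,0,0,0.01,0,0,0,-0.2,0,0,0.015,0,0,0,-0.2,0,0,0.02,0,0,0,-0.2]'

```text
t: 10.53
position: [0.655, -0.1201, 0.0225]
tool_rot: [0.707, 0.016, 0.707, -0.016]
wrist_force: [0.2, -0.2, 0.8]
opening: 0.475
```

```bash
python3 - <<'E'
from h import *
im=bot.capture("wrist"); cv2.imwrite(f"pics/wrist13.png",im)
im2=bot.capture("top"); cv2.imwrite(f"pics/top13.png",im2)
s=bot.observe();print(s['t'],s['position'],s['tool_rot'],s['wrist_force'],s['opening']*93)
E
```

```text
10.6333 [ 0.65541314 -0.12018614  0.02298896] [ 0.70732612  0.01546987  0.7065448  -0.01564884] [ 0.12295799 -0.26342359 -0.65672102] 44.46881279455307
```

View pics/wrist13.png

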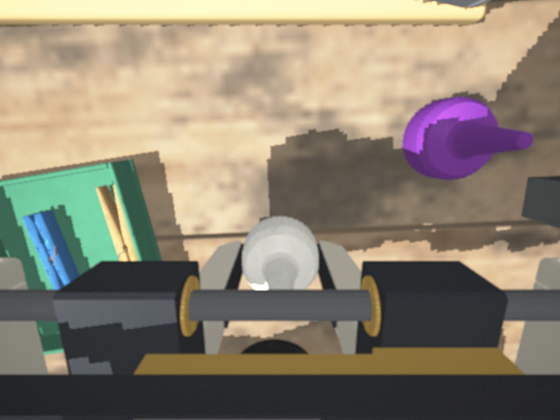

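Emit:
carry_out --targets '[0,0,0.03,0,0,0,-0.2,0,0,0.07,0,0,0,-0.2,0,0,0.11,0,0,0,-0.2,0,0,0.15,0,0,0,-0.2,0,0,0.19,0,0,0,-0.2]'

```text
t: 11.05
position: [0.6547, -0.1201, 0.166]
tool_rot: [0.707, 0.016, 0.707, -0.016]
wrist_force: [-0.4, 0.1, -0.2]
opening: 0.477
```

Emit:
carry_out --targets '[-0.02,-0.015,0.005,0,0,0,-0.2,-0.05,-0.04,0.005,0,0,0,-0.2,-0.08,-0.065,0.005,0,0,0,-0.2,-0.11,-0.09,0.005,0,0,0,-0.2,-0.14,-0.11,0.005,0,0,0,-0.2]'

```text
t: 11.47
position: [0.5488, -0.2036, 0.1684]
tool_rot: [0.707, 0.016, 0.707, -0.016]
wrist_force: [0.4, -0.8, -0.0]
opening: 0.471
```

Emit:
carry_out --targets '[-0.03,-0.02,0,0,0,0,-0.2,-0.06,-0.045,0,0,0,0,-0.2,-0.085,-0.065,0,0,0,0,-0.2,-0.1,-0.075,0,0,0,0,-0.2,-0.107,-0.077,0,0,0,0,-0.2]'

```text
t: 11.88
position: [0.4687, -0.2613, 0.1685]
tool_rot: [0.707, 0.016, 0.707, -0.016]
wrist_force: [0.8, 0.7, -0.8]
opening: 0.476
```

```bash
python3 - <<'E'
from h import *
import pickle
bot.capture("top")
c=bot.calibration("wrist");im=bot.capture("wrist"); cv2.imwrite(f"pics/wrist14.png",im);pickle.dump(c,open("w14.pkl","wb"))
s=bot.observe();print(s['t'],s['position'],s['tool_rot'],s['wrist_force'],s['opening']*93)
E
```

```text
11.9833 [ 0.46961027 -0.26031203  0.16847259] [ 0.70694984  0.01591664  0.70690701 -0.01584533] [-0.60932847  0.74825451 -0.24250776] 44.05121993788917
```

View pics/wrist14.png

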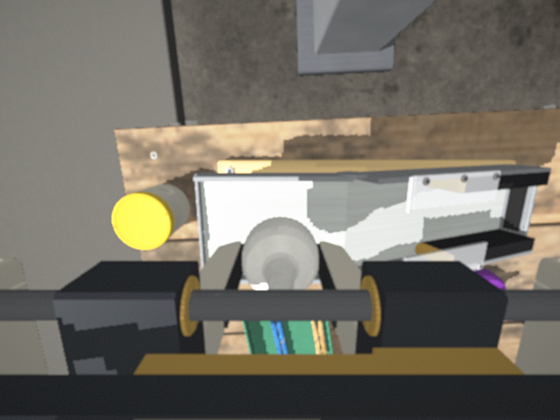

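Emit:
carry_out --targets '[0.001,0,-0.02,0,0,0,-0.2,0.001,0,-0.04,0,0,0,-0.2,0.001,0,-0.06,0,0,0,-0.2,0.001,0,-0.072,0,0,0,-0.2,0.001,0,-0.076,0,0,0,-0.2]'

```text
t: 12.4
position: [0.4707, -0.2593, 0.11]
tool_rot: [0.706, 0.016, 0.708, -0.015]
wrist_force: [-0.9, 0.4, 0.2]
opening: 0.479
```

Emit:
carry_out --targets '[0,0,-0.001,0,0,0,-0.2,0,0,-0.002,0,0,0,-0.2,0,0,-0.003,0,0,0,-0.2,0,0,-0.003,0,0,0,-0.2,0,0,-0.003,0,0,0,-0.2]'

```text
t: 12.82
position: [0.4707, -0.2605, 0.1096]
tool_rot: [0.707, 0.015, 0.707, -0.016]
wrist_force: [0.1, 1.1, 0.5]
opening: 0.474
```

Emit:
carry_out --targets '[0,0,-0.001,0,0,0,-0.2,0,0,-0.001,0,0,0,-0.2,0,0,-0.001,0,0,0,0.0,0,0,-0.001,0,0,0,0.1,0,0,-0.001,0,0,0,0.3]'

```text
t: 13.23
position: [0.4705, -0.2604, 0.1084]
tool_rot: [0.707, 0.016, 0.707, -0.016]
wrist_force: [-0.4, -0.1, -1.0]
opening: 0.579
```

Emit:
carry_out --targets '[0,0,0,0,0,0,0.35,0,0,0,0,0,0,0.35,0,0,0.01,0,0,0,0.35,0,0,0.03,0,0,0,0.35,0,0,0.06,0,0,0,0.35]'

```text
t: 13.65
position: [0.4698, -0.2599, 0.153]
tool_rot: [0.706, 0.016, 0.708, -0.015]
wrist_force: [-0.7, 0.6, -0.7]
opening: 0.674
```

```bash
python3 - <<'E'
from h import *
im=bot.capture("wrist"); cv2.imwrite(f"pics/wrist15.png",im)
s=bot.observe();print(s['t'],s['position'],s['tool_rot'],s['wrist_force'],s['opening']*93)
E
```

```text
13.7 [ 0.47179059 -0.26116386  0.15817169] [ 0.70818126  0.01472103  0.70568799 -0.0163418 ] [ 2.00240354 -1.03731177  4.27632707] 62.54719203044522
```

View pics/wrist15.png

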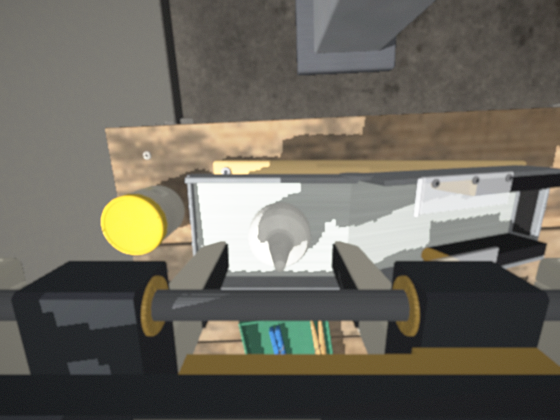

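Emit:
carry_out --targets '[0,0,0.03,0,0,0,0.35,0,0,0.06,0,0,0,0.35,-0.001,-0.02,0.065,0,0,0,-1,-0.003,-0.05,0.065,0,0,0,-1,-0.003,-0.066,0.065,0,0,0,-1]'

```text
t: 14.12
position: [0.4682, -0.3119, 0.2026]
tool_rot: [0.707, 0.015, 0.707, -0.016]
wrist_force: [-0.5, -0.5, -0.3]
opening: 0.507
```

Emit:
carry_out --targets '[0,0,0,0,0,0,-1,0,0,0,0,0,0,-1,0,0,0,0,0,0,-1,0,0,0,0,0,0,-1,0,0,0,0,0,0,-1]'

```text
t: 14.53
position: [0.4683, -0.3092, 0.202]
tool_rot: [0.707, 0.015, 0.707, -0.015]
wrist_force: [0.6, -0.5, -0.6]
opening: 0.151
```

```bash
python3 - <<'E'
from h import *
import pickle
c=bot.calibration("wrist");im=bot.capture("wrist"); cv2.imwrite(f"pics/wrist16.png",im);pickle.dump(c,open("w16.pkl","wb"))
s=bot.observe();print(s['t'],s['position'],s['tool_rot'],s['wrist_force'],s['opening']*93)
E
```

```text
14.5833 [ 0.46833643 -0.30934119  0.20204819] [ 0.7068816   0.01544677  0.70699764 -0.01530137] [ 0.98006162 -0.49546998  0.25033514] 9.785342535046942
```

View pics/wrist16.png

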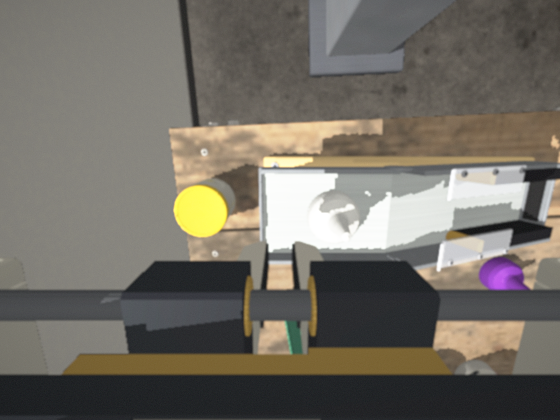

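```bash
python3 - <<'E'
from h import *
import pickle
c=pickle.load(open("w16.pkl","rb"))
C=np.array([.4728,-.205]);u=np.array([-.0455,-.999]);v=np.array([.999,-.0455])
im=cv2.imread("pics/wrist16.png");cv2.imwrite("pics/w16c.png",cv2.resize(im[155:285,250:410],None,fx=4.5,fy=4.5,interpolation=cv2.INTER_CUBIC))
for n,a,b,z in [("cap",333,216,.113),("tip",350,236,.167),("crest",388,172,.099)]:
    p=onz("w",a,b,z,c)[:2]; print(n,p,"chute",(p-C)@u,(p-C)@v)
E
```

```text
cap [ 0.46918302 -0.26175111] chute 0.056858928781578395 -0.0010311828643894173
tip [ 0.46969844 -0.25895013] chute 0.05403730309152006 -0.0006437283759596426
crest [ 0.43335886 -0.20898485] chute 0.0057754329315525006 -0.03922038788054988
```

View pics/w16c.png

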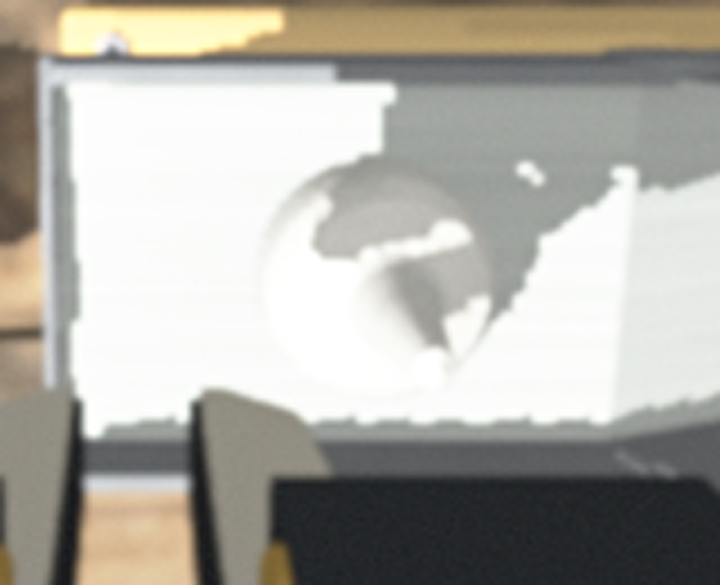

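Emit:
carry_out --targets '[0,-0.003,-0.03,0,0,0,-1,0,-0.003,-0.065,0,0,0,-1,0,-0.003,-0.095,0,0,0,-1,0,-0.003,-0.115,0,0,0,-1,0,-0.003,-0.122,0,0,0,-1]'

```text
t: 15.0
position: [0.4674, -0.3111, 0.1084]
tool_rot: [0.706, 0.016, 0.708, -0.015]
wrist_force: [0.1, 0.3, 0.2]
opening: 0.004
```

```bash
python3 - <<'E'
from h import *
im=bot.capture("wrist"); cv2.imwrite(f"pics/wrist17.png",im)
s=bot.observe();print(s['t'],s['position'],s['tool_rot'],s['wrist_force'],s['opening']*93)
E
```

```text
15.05 [ 0.46757023 -0.31123672  0.10871869] [ 0.7060653   0.01611103  0.70780908 -0.01478312] [-0.26623944  0.1484636  -0.90569998] 0.1177535147193479
```

View pics/wrist17.png

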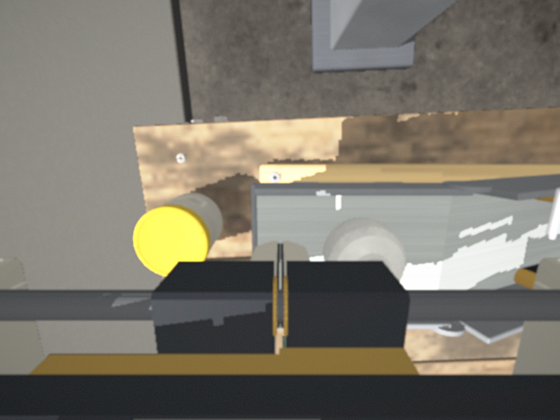

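Emit:
carry_out --targets '[0,0.01,0,0,0,0,-1,0.001,0.02,0,0,0,0,-1,0.001,0.03,0,0,0,0,-1,0.002,0.04,0,0,0,0,-1,0.002,0.05,0,0,0,0,-1]'

```text
t: 15.47
position: [0.4702, -0.2738, 0.1114]
tool_rot: [0.707, 0.015, 0.707, -0.016]
wrist_force: [0.9, -1.1, 2.1]
opening: 0.002
```

```bash
python3 - <<'E'
from h import *
im=bot.capture("wrist"); cv2.imwrite(f"pics/wrist18.png",im)
s=bot.observe();print(s['t'],s['position'],s['tool_rot'],s['wrist_force'],s['opening']*93)
E
```

```text
15.5167 [ 0.46996763 -0.27273355  0.11118688] [ 0.70712556  0.01529603  0.70675642 -0.01532413] [0.65610216 1.02870473 0.40576814] 0.35610405524233846
```

View pics/wrist18.png

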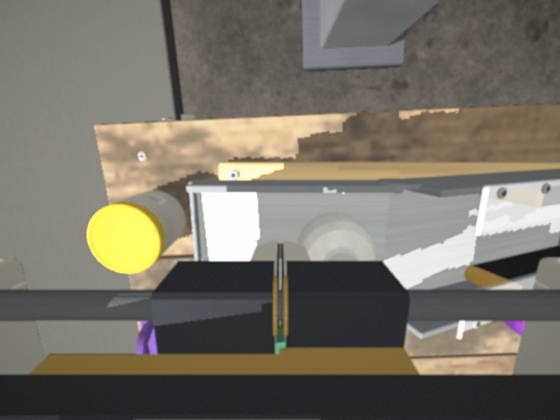

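Emit:
carry_out --targets '[0,0.006,0,0,0,0,-1,0.001,0.013,0,0,0,0,-1,0.001,0.02,0,0,0,0,-1,0.001,0.027,0,0,0,0,-1,0.002,0.033,0,0,0,0,-1]'

```text
t: 15.93
position: [0.4713, -0.2495, 0.1108]
tool_rot: [0.707, 0.016, 0.707, -0.016]
wrist_force: [0.2, -0.5, 3.0]
opening: 0.007
```

```bash
python3 - <<'E'
from h import *
im=bot.capture("wrist"); cv2.imwrite(f"pics/wrist19.png",im)
s=bot.observe();print(s['t'],s['position'],s['tool_rot'],s['wrist_force'],s['opening']*93)
E
```

```text
15.9833 [ 0.47140188 -0.24887505  0.11073803] [ 0.70697217  0.01549143  0.70690268 -0.01545847] [-0.39167418  0.28144207  1.86398494] -0.1199326551756748
```

View pics/wrist19.png

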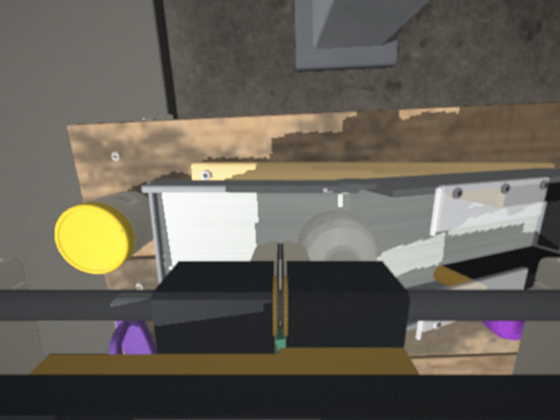

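Emit:
carry_out --targets '[0,0.005,0,0,0,0,-1,0,0.01,0,0,0,0,-1,0.001,0.015,0,0,0,0,-1,0.001,0.02,0,0,0,0,-1,0.001,0.02,0,0,0,0,-1]'

```text
t: 16.4
position: [0.472, -0.2342, 0.1106]
tool_rot: [0.707, 0.015, 0.707, -0.015]
wrist_force: [-0.4, 0.1, 0.2]
opening: 0.006
```

```bash
python3 - <<'E'
from h import *
im=bot.capture("wrist"); cv2.imwrite(f"pics/wrist20.png",im)
s=bot.observe();print(s['t'],s['position'],s['tool_rot'],s['wrist_force'],s['opening']*93)
E
```

```text
16.45 [ 0.47194449 -0.2344514   0.11054479] [ 0.70683976  0.01550554  0.70703729 -0.01534273] [ 0.54007311 -0.41000256  0.80045756] 0.44280715165287915
```

View pics/wrist20.png

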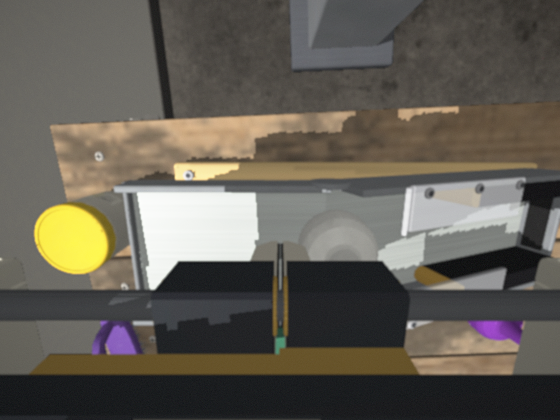

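Emit:
carry_out --targets '[0,0.004,0,0,0,0,-1,0,0.008,0,0,0,0,-1,0.001,0.012,0,0,0,0,-1,0.001,0.014,0,0,0,0,-1,0.001,0.014,0,0,0,0,-1]'

```text
t: 16.87
position: [0.4727, -0.224, 0.1106]
tool_rot: [0.707, 0.016, 0.707, -0.015]
wrist_force: [0.2, 0.4, -0.3]
opening: 0.005
```

```bash
python3 - <<'E'
from h import *
im=bot.capture("wrist"); cv2.imwrite(f"pics/wrist21.png",im)
s=bot.observe();print(s['t'],s['position'],s['tool_rot'],s['wrist_force'],s['opening']*93)
E
```

```text
16.9167 [ 0.47277511 -0.22415669  0.1106065 ] [ 0.70690529  0.01546283  0.70697076 -0.01543274] [-0.09844893 -0.4735693   0.39297499] 0.522061030435706
```

View pics/wrist21.png

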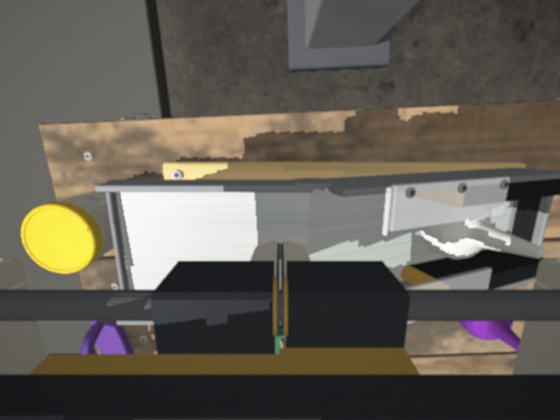

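Emit:
carry_out --targets '[0,-0.01,0.04,0,0,0,-1,0,-0.02,0.09,0,0,0,-1,0,-0.02,0.14,0,0,0,-1,0,-0.02,0.18,0,0,0,-1,0,-0.02,0.2,0,0,0,-1]'

```text
t: 17.33
position: [0.4736, -0.2401, 0.2647]
tool_rot: [0.708, 0.015, 0.705, -0.017]
wrist_force: [0.3, 1.1, 0.0]
opening: 0.004
```

```bash
python3 - <<'E'
from h import *
import pickle
im=bot.capture("top"); cv2.imwrite("pics/top22.png",cv2.resize(im[140:290,240:440],None,fx=4,fy=4,interpolation=cv2.INTER_CUBIC))
c=bot.calibration("wrist");im=bot.capture("wrist");pickle.dump(c,open("w22.pkl","wb")); cv2.imwrite(f"pics/wrist22.png",im)
s=bot.observe();print(s['t'],s['position'],s['tool_rot'],s['wrist_force'],s['opening']*93)
E
```

```text
17.4333 [ 0.47369591 -0.24005906  0.26342578] [ 0.70850468  0.014688    0.70535913 -0.0165491 ] [ 0.1975189   0.35102814 -0.16100871] 0.5519631095332409
```

View pics/wrist22.png

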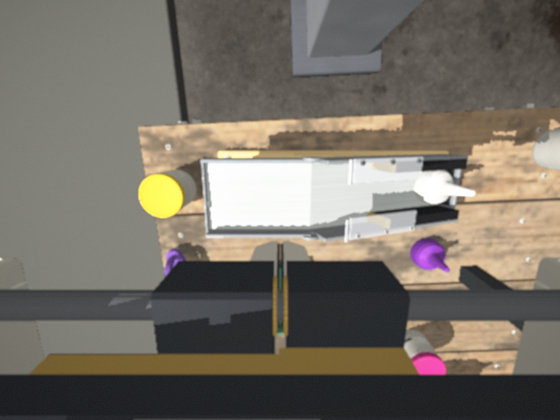

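View pics/top22.png

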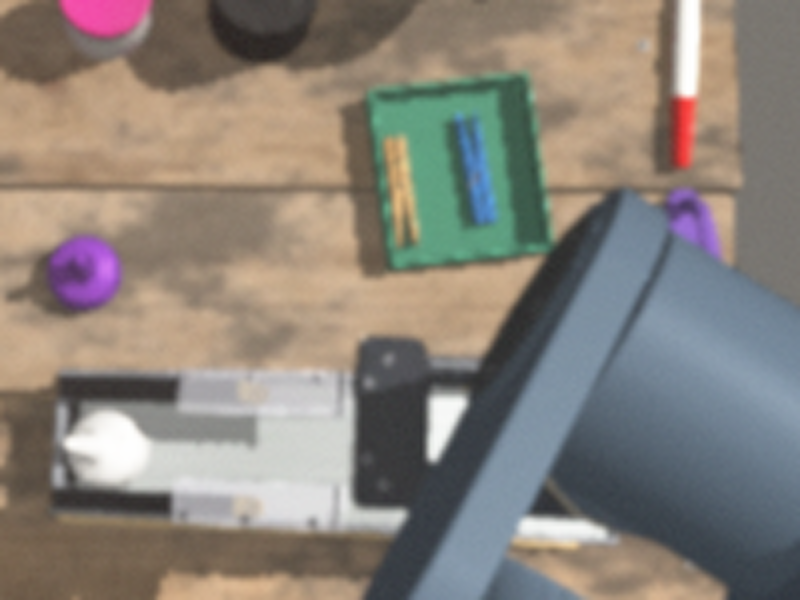

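```bash
python3 - <<'E'
from h import *
import pickle
C=np.array([.4728,-.205]);u=np.array([-.0455,-.999])
w=lambda x,z:[*(C+u*x),z]
c=pickle.load(open("w22.pkl","rb"))
for n,x,z in [("tip",-.1935,.094),("skirt top",-.168-.0083,.031+.0204),("base",-.168,.031)]:
    p=proj("top",w(x,z)); print(n,"topcrop",(p-[240,140])*4,"wrist",proj("w",w(x,z),c))
bot.capture("top");s=bot.observe();print(s['position'],s['wrist_force'],s['qvel'])
im=bot.capture("scene");cv2.imwrite("pics/scene22.png",im)
E
```

```text
tip topcrop [ 64.00580419 439.70596163] wrist [475.6305362  195.73773878]
skirt top topcrop [ 96.20680021 444.26405863] wrist [441.6498663  189.21217539]
base topcrop [110.81966779 446.32347511] wrist [427.79240276 186.55970421]
[ 0.47298191 -0.23957923  0.26126015] [-0.21979461  0.81249243 -1.03023048] [ 0.0001977   0.03363824  0.04101196  0.00090054 -0.01585193  0.00252143]
```

View pics/scene22.png

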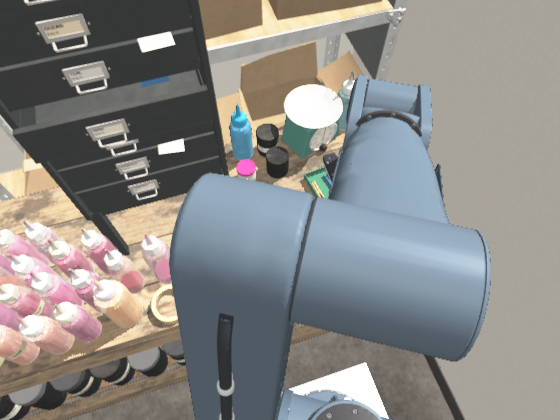

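```bash
python3 -c "
from bench import bot
print(bot.finish_job())"
```

```text
the job is handed in; nothing more can be done
None
```

The job is handed in after about 17.5 s on the robot's clock, against the limit of 72 s. No verdict was reported. My last pictures show both parts where they should be.

- **Peg:** I pushed it up through the slot with closed fingers and lifted it off the tray. I laid it in the green dish beside the wooden peg. The final top view shows it in the free half of the dish, parallel to the wooden peg.
- **Cap:** I stood it upright on the tray, where the picture put it about 55 mm from the crest and 1 mm off the middle line. Then I nudged it over the edge slowly. In the last wrist and top pictures its tip and skirt lie within a few pixels of where a cap standing on the slope against the stop should appear. It is centred.
- **Everything else:** I saw no movement of the jars or the brush in the views I checked. I did not measure their positions again. At hand-in the fingers were closed and about 0.26 m above the bench, touching nothing.

Two readings disagreed with what I expected:
- **Push force:** At the end of the peg push the wrist force reached about 38 N, with the fingertips pressing on the peg or the tray floor. That is well below the 120 N wrist limit. I raised the arm at once, and the peg lay flat on the tray.
- **Cap grip:** The fingers closed to about 44 mm on the cap's 48 mm skirt. The cap did not slip in the grip.

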